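Fit the missing nylon insert in a drum lug

ROBOT

A 6-joint arm with a two-finger parallel gripper is mounted at the origin on the work surface. World frame = base frame: x ahead of the robot, y to its left, z up, the work surface at z = 0. Lengths are in m, angles in rad, forces in N, time in s.
With the tool pointing down it reaches from about 0.35 to 1 m from the base axis. Payload 7.1 kg.
Tool frame: the origin (TCP) lies between the finger pads; the fingertips stand 22 mm ahead of it and the grasp point (between the pads) lies 3 mm ahead of it; z points along the fingers, y is the line along which they close (so a half turn about z gives the same grasp; the last joint's range is limited). The gripper opens to 85 mm and grips with 20 to 120 N. Pads are 22 mm wide; open, the fingers measure 114 mm over their backs; the gripper's body (76 mm by 85 mm) begins 54 mm behind the grasp point. The pads swing forward as they close: fully open they stand 13 mm farther back than shut.
Start: joints at [-1.354, 0.423, 1.63, -0, 1.089, -0.019], TCP at [0.146, -0.608, 0.253] pointing down, gripper open.
Joint ranges: [-3, 3], [-0.9, 2.11], [0.09, 2.58], [-1.31, 4.45], [0.11, 2.69], [-2.54, 2.54]. Speed limits (rad/s): [2.39, 2.39, 3.01, 3.14, 3.14, 3.14].

INTERFACE

Orientations are given as a rotation vector (axis times angle).
In Python, from rig import manip gives the robot as it stands. The module is installed in compiled form; this text tells all that it offers. Calls block until the motion is done:
- manip.move_to(position, orientation): joint-space move of the TCP to a pose.
- manip.servo_line(position, orientation=None, rate=0.15): straight line of the TCP; orientation=None keeps the orientation; rate is the mean speed in m/s.
- manip.set_joints(angles): joint-space move.
- manip.command_gripper(opening, f_grip=None): finger opening in m; f_grip is the grip in N (None keeps the last); returns when the fingers have stopped.
- manip.hold(seconds).
- manip.solve_ik(position, orientation): joint angles nearest the present ones, or None.
- manip.camera(name): name is "scene" or "top" or "wrist"; returns a dict with "image" (400x640x3 uint8, red, green, blue), "fx", "fy", "cx", "cy" (pixels), "cam_to_world" (4x4, takes a point from camera to world coordinates); the wrist camera has in their place "mount" (4x4, takes a point from camera to tool coordinates, whose origin is the TCP and whose axes are the flange's). Camera axes: x right, y down, z forward; pixel columns grow to the right and rows downward; lengths in m; the calibration is good to about 2 mm. A picture is of the moment at which its call begins: read the wrist's pose just before it. There is no depth.
A pose or a line that the arm cannot do raises manip.IKError and nothing moves.
- manip.sign_off(): hands the job in; it is judged then, once.
Readings, each from a call of its own:
- manip.get_time(): time.
- manip.get_joint_positions(): joint angles.
- manip.get_joint_vel(): joint speeds.
- manip.get_tau(): joint torques, N m.
- manip.get_position(): TCP position.
- manip.get_ee_rot(): TCP orientation.
- manip.get_contact_force(): force on the tool from outside, world axes, zero at the start.
- manip.get_torque(): the same for the moment, N m.
- manip.get_width(): finger opening in m.
- manip.get_grip_force(): force on a finger pad.
Only numpy, scipy, OpenCV 4.12 (cv2) and the standard library are available. Lean on these libraries where they do the work, as an engineer would, in place of code of your own. Each camera call takes 0.05 s, during which the arm holds its last target. There are 200 camera calls.

TASK

One of the four drum lugs in the rack still lacks its white nylon insert: lay that bare casing in the two saddles of the assembly jig, its open mouth towards the guide rods. Take the nylon insert from the parts tray, lay it on the two guide rods clear of the mouth, let go, and push it along the rods into the casing until it stops fully home. Then put the finished lug back in its own place in the rack, facing as before with its post down, and leave the other lugs, the other parts in the tray, the tension rod and the bracket clamp where they are.

Things in the scene. Friction and masses are not known exactly. Their poses are not given: they have to be found in the camera images.
- casing: the bare lug casing, brushed steel, about 240 g: level tube 28 mm in diameter, 80 mm long, with a 14 mm post at mid-length reaching down to 26 mm below the axis. Origin on the axis at mid-length; x runs from the open mouth (-40 mm) to the closed end (+40 mm), z up. Starts in any one of the four rack places, the only lug without a white collar. Grip it across its middle, between the saddles
- mouth (a point): centre of the open mouth of the bare casing, on its axis; the bore is 21.6 mm in diameter and 30 mm deep from here, with a flat bottom; pushing the insert in and the casing back to the stop takes only 1 to 3 N, and the force rises sharply once home
- insert: the white nylon insert: plain cylinder 20 mm in diameter, 40 mm long, both ends bevelled 2 mm and alike, about 15 g, lying level in any one compartment of the tray. Origin at its centre, x along its axis. It slides loosely in the bore; fully home its centre is at x = -30 mm of the casing's frame, up to 1 mm below the axis, and 10 mm of it stay visible
- jig: the assembly jig, fixed: base plate 200 x 70 mm, 8 mm thick, origin on the counter (plate from x = -95 to +105 mm), x along the jig from the guide rods to the end stop, z up. Its working axis is at y = 0, 40 mm above the counter. The end stop has its face at x = +86 mm, is 36 mm wide and its top is 5 mm above the working axis
- nest (a point): middle of the two saddles, on the working axis (jig x = 42 mm, 40 mm up): centre of a casing laid there, with 4 mm play each way along x between rod ends and end stop; pushing the insert slides it back to the stop. V saddles 12 mm thick, 44 mm wide, tips 2 mm below the axis, at x = -30 and +30 mm from here; 48 mm free between them for the fingers
- rods (a point): middle of the two guide rods, on the working axis (jig x = -44 mm, 40 mm up): an insert lying on them has its axis here. Rods 6 mm thick, 13 mm apart, from jig x = -90 to -2 mm, tops 8 mm below the axis; together 19 mm wide, with free room beside and below, so fingers can straddle them. Closed fingers above the rods can push the upper part of the insert's rear end
- rack: the lug rack, fixed: plate 110 x 232 mm, 8 mm thick, origin under its centre on the counter, x along the lugs from mouths to closed ends; four pairs of V saddles (12 mm thick, at x = -30 and +30 mm) at y = -84, -28, 28 and 84 mm hold the lugs, axes 40 mm above the counter, 28 mm free between neighbours. It stands left or right of the jig
- tray: the parts tray, fixed: grey plastic, 110 x 256 mm, 28 mm high, walls and floor 4 mm, origin under its centre; two dividers across y make three compartments in a row along y, each about 80 mm wide (y) and 102 mm long (x). It stands on the other side of the jig from the rack
- lug1: a finished drum lug: same tube and post as the bare casing, 240 g, its white nylon insert already in and showing as a 10 mm long white collar, 20 mm in diameter, at the mouth; origin and axes as for the bare casing. Lies in the rack; to be left alone
- lug2: a finished drum lug: same tube and post as the bare casing, 240 g, its white nylon insert already in and showing as a 10 mm long white collar, 20 mm in diameter, at the mouth; origin and axes as for the bare casing. Lies in the rack; to be left alone
- lug3: a finished drum lug: same tube and post as the bare casing, 240 g, its white nylon insert already in and showing as a 10 mm long white collar, 20 mm in diameter, at the mouth; origin and axes as for the bare casing. Lies in the rack; to be left alone
- washer: a white nylon washer, ring of 34 mm outer diameter and 8 mm thick, in another compartment of the tray; to be left alone
- nut: a brass swivel nut, a barrel 16 mm in diameter and 24 mm long, in another compartment of the tray; to be left alone
- rod: a brass tension rod, 8 mm thick, 120 mm long, lying on the counter to the rear left; to be left alone
- clamp: a U-shaped chrome bracket clamp, 75 x 30 x 33 mm, on the counter to the rear right; to be left alone
Not all that is in view belongs to the job. What is shaped like the casing but blue or pink is not meant.

How it is judged:
By the outcome, as a careful person would: the job done as asked, in the order asked, and still so for the second after the job is handed in, with the robot touching nothing.
It also fails if it takes over 72 s, if anything falls off the work surface, if the arm or the gripper's body presses on something with over 40 N, if the wrist force passes 120 N, or if a joint passes its speed limit or range.

## Working session

There is one attempt and no reset: what is moved stays moved. The work goes in short steps, each a Python script; the robot and the scene stay as the last script left them, time stands still between calls to the robot, and variables do not carry over. Pictures are saved under pics/ and viewed, at most 10 in all, crops included, and the job is handed in when it is done.

```bash
mkdir -p pics
cat > h.py <<'E'
import numpy as np, cv2
from rig import manip as m
from scipy.spatial.transform import Rotation as R
def snap(name,fn,crop=None,scale=1):
    p=np.array(m.get_position()); r=np.array(m.get_ee_rot())
    c=m.camera(name); im=c["image"]
    if name=="wrist":
        T=np.eye(4);T[:3,:3]=R.from_rotvec(r).as_matrix();T[:3,3]=p
        c["cam_to_world"]=T@np.array(c["mount"])
    np.savez("pics/"+fn+".npz",im=im,K=[c["fx"],c["fy"],c["cx"],c["cy"]],T=c["cam_to_world"])
    cv2.imwrite("pics/"+fn+".png",im[:,:,::-1])
    return c
def load(fn): 
    d=np.load("pics/"+fn+".npz"); return d["im"],d["K"],d["T"]
def crop(fn,out,x0,y0,x1,y1,s):
    im=load(fn)[0][y0:y1,x0:x1,::-1]
    cv2.imwrite("pics/"+out+".png",cv2.resize(im,None,fx=s,fy=s,interpolation=cv2.INTER_CUBIC))
def ray(fn,uv):
    _,K,T=load(fn); d=T[:3,:3]@np.array([(uv[0]-K[2])/K[0],(uv[1]-K[3])/K[1],1]); return T[:3,3],d
def onz(fn,uv,z):
    o,d=ray(fn,uv); return o+d*(z-o[2])/d[2]
def proj(fn,P):
    _,K,T=load(fn); p=np.linalg.inv(T)@np.append(P,1); return np.array([K[0]*p[0]/p[2]+K[2],K[1]*p[1]/p[2]+K[3]])
def tri(obs):
    A=np.zeros((3,3));b=np.zeros(3)
    for fn,uv in obs:
        o,d=ray(fn,uv);d=d/np.linalg.norm(d);P=np.eye(3)-np.outer(d,d);A+=P;b+=P@o
    x=np.linalg.solve(A,b)
    return x,[np.linalg.norm(np.cross(x-ray(f,u)[0],ray(f,u)[1]/np.linalg.norm(ray(f,u)[1]))) for f,u in obs]
E
python3 - <<'E'
from h import *
for n in("scene","top","wrist"):
    c=snap(n,n+"0"); print(n,c["fx"],np.round(c["cam_to_world"],3).tolist())
print(m.get_ee_rot(),m.get_width(),m.get_time())
a,b=[load(x)[0][:,:,::-1] for x in("scene0","top0")]
cv2.imwrite("pics/both.png",cv2.resize(np.vstack([a,b]),(480*1,600)))
E
```

```text
scene 389.5365665836725 [[0.148, 0.607, -0.781, 1.219], [0.989, -0.096, 0.112, -0.163], [-0.007, -0.789, -0.615, 0.616], [0.0, 0.0, 0.0, 1.0]]
top 500.60939369500306 [[0.094, -0.973, 0.213, 0.228], [-0.996, -0.092, 0.021, -0.06], [-0.001, -0.214, -0.977, 1.357], [0.0, 0.0, 0.0, 1.0]]
wrist 330.9666071842496 [[0.234, -0.924, -0.303, 0.223], [-0.972, -0.223, -0.071, -0.59], [-0.002, 0.311, -0.95, 0.372], [0.0, 0.0, 0.0, 1.0]]
[-3.11857684e+00 -3.69387537e-01  2.07648855e-04] 0.0854962239444842 0.15
```

View pics/top0.png

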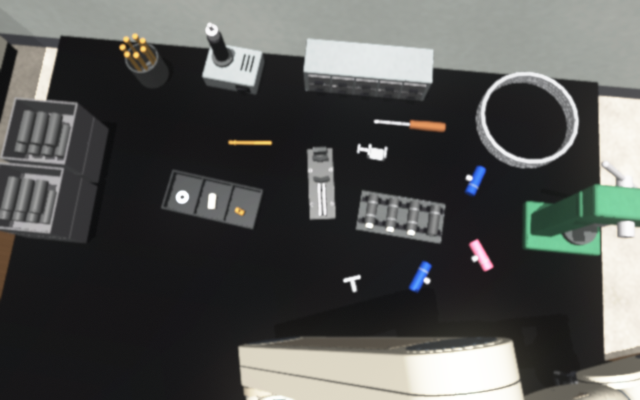

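View pics/scene0.png

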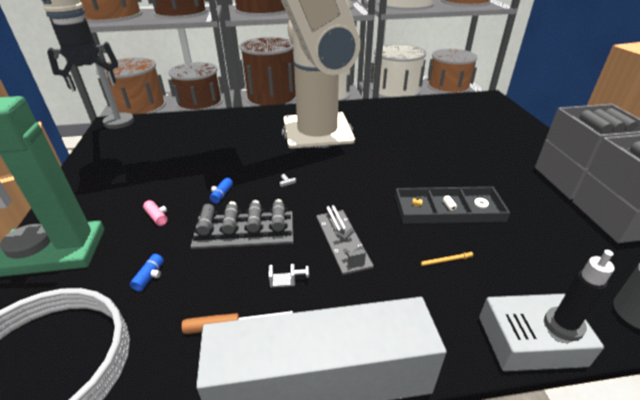

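The top view shows the rack at (401,217), the jig at (320,183) with its rods towards the robot, and the tray at (212,200).

Candidates for the casing:
- Rack lugs at (370,210), (391,213), (412,217) and (435,220). The first three seem to have white collars.
- Blue decoys at (476,180) and (420,277), and a pink one at (481,255). None of these is meant.

Candidates for the insert:
- The white thing at (212,201).
- The washer at (182,198), the nut at (239,211) and a T-piece at (352,283).

Next I'll take close-ups with the wrist camera.

Run:
```python
from h import *
for n,uv,z in(("rack",(401,217),.03),("jig",(320,183),.03),("tray",(212,200),.02),("bare",(435,220),.04),("ins",(212,201),.014)):
    print(n,np.round(onz("top0",uv,z),3))
def look(fn,x,y,z,yaw=0):
    # tool down, approx same tool x heading: camera up-vector along +x world
    rv=(R.from_euler('z',yaw)*R.from_rotvec([0,0,0])*R.from_matrix(np.array([[1,0,0],[0,-1,0],[0,0,-1.]]))).as_rotvec()
    m.move_to([x,y,z],rv); c=snap("wrist",fn); print(fn,np.round(c["cam_to_world"],3).tolist(),m.get_time())
J=onz("top0",(320,183),.03);Rk=onz("top0",(401,217),.03);T=onz("top0",(212,200),.02)
print(np.round(m.camera("wrist")["mount"],3).tolist())
# camera ahead/behind? place tcp near targets
look("wr1",Rk[0]-.06,Rk[1]+.02,.26)
look("wr2",J[0]-.06,(Rk[1]+J[1])/2+.03,.26)
look("wt1",T[0]-.06,(T[1]+J[1])/2,.26)
look("wt2",T[0]-.06,T[1],.26)
a=[cv2.resize(load(f)[0][:,:,::-1],(400,250)) for f in("wr1","wr2","wt1","wt2")]
cv2.imwrite("pics/mos.png",np.vstack([np.hstack(a[:2]),np.hstack(a[2:])]))
```

```text
rack [ 0.488 -0.247  0.03 ]
jig [ 0.561 -0.02   0.03 ]
tray [0.488 0.269 0.02 ]
bare [ 0.486 -0.336  0.04 ]
ins [0.486 0.27  0.014]
[[0.0, -0.95, -0.311, 0.079], [1.0, 0.0, -0.001, 0.001], [0.001, -0.311, 0.95, -0.119], [0.0, 0.0, 0.0, 1.0]]
wr1 [[-0.001, -0.951, -0.311, 0.507], [-1.0, 0.001, 0.0, -0.228], [-0.0, 0.311, -0.951, 0.379], [0.0, 0.0, 0.0, 1.0]] 1.9833
wr2 [[0.001, -0.95, -0.311, 0.58], [-1.0, -0.001, -0.0, -0.104], [-0.0, 0.311, -0.95, 0.379], [0.0, 0.0, 0.0, 1.0]] 2.6583
wt1 [[-0.001, -0.951, -0.31, 0.508], [-1.0, 0.001, 0.0, 0.123], [-0.0, 0.31, -0.951, 0.379], [0.0, 0.0, 0.0, 1.0]] 3.6583
wt2 [[0.0, -0.95, -0.311, 0.508], [-1.0, 0.0, -0.0, 0.268], [0.0, 0.311, -0.95, 0.379], [0.0, 0.0, 0.0, 1.0]] 4.3417
```

View pics/mos.png

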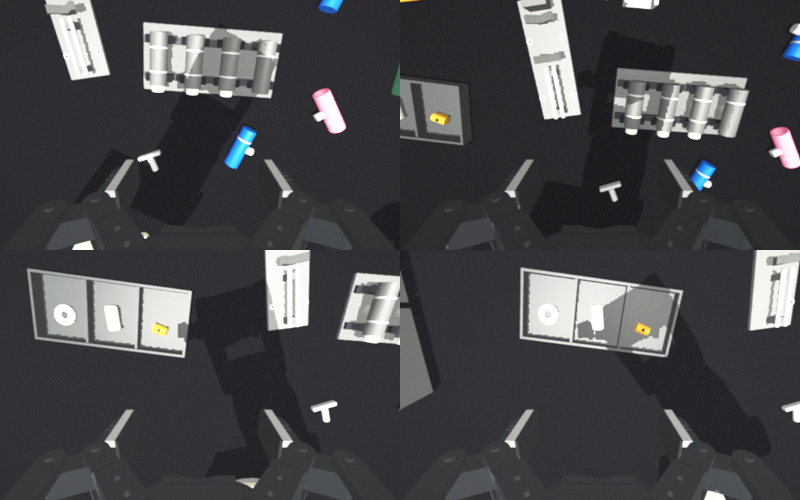

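The mosaic shows four lugs in the rack. The three on the left have white collars at their near ends. The one on the right, about (262,65) in panel 1 and (733,105) in panel 2, has none. The insert is the white cylinder in the middle compartment, and the washer and nut sit on either side of it. I'll now take closer stereo views.

Run:
```python
from h import *
rv=R.from_matrix(np.diag([1,-1,-1.])).as_rotvec()
for n,x,y in(("t",.488,.269),("j",.561,-.02),("r",.488,-.265)):
    for k,dy in((1,.05),(2,-.05)):
        m.move_to([x+.02,y+dy,.19],rv); snap("wrist",n+str(k))
print(m.get_time())
def mk(fs,P,w,h,out,s):
    a=[]
    for f in fs:
        u=proj(f,P).astype(int); x0=np.clip(u[0]-w//2,0,640-w);y0=np.clip(u[1]-h//2,0,400-h)
        print(f,x0,y0); a.append(cv2.resize(load(f)[0][y0:y0+h,x0:x0+w,::-1],None,fx=s,fy=s,interpolation=cv2.INTER_CUBIC))
    cv2.imwrite("pics/"+out+".png",np.hstack(a) if h*s>300 else np.vstack(a))
mk(("r1","r2"),[.488,-.265,.03],320,150,"rc",2)
mk(("j1","j2"),[.561,-.02,.03],180,270,"jc",2.2)
mk(("t1","t2"),[.486,.27,.014],320,150,"tc",2)
```

```text
8.15
r1 213 127
r2 101 127
j1 284 66
j2 171 66
t1 207 122
t2 102 123
```

View pics/rc.png

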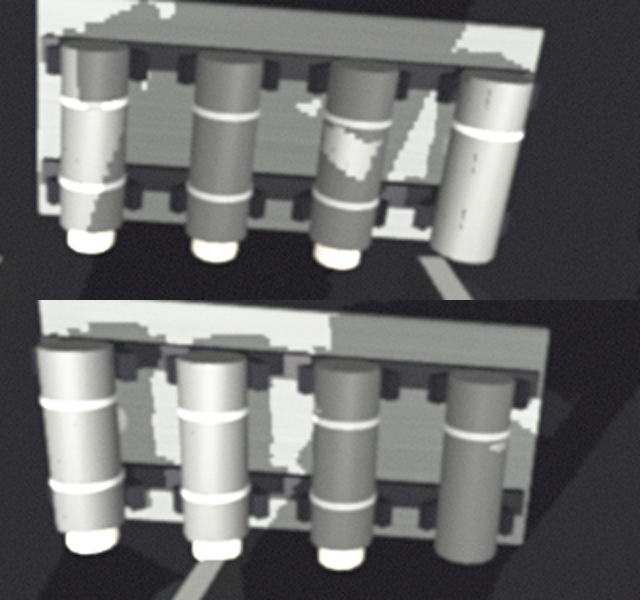

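View pics/jc.png

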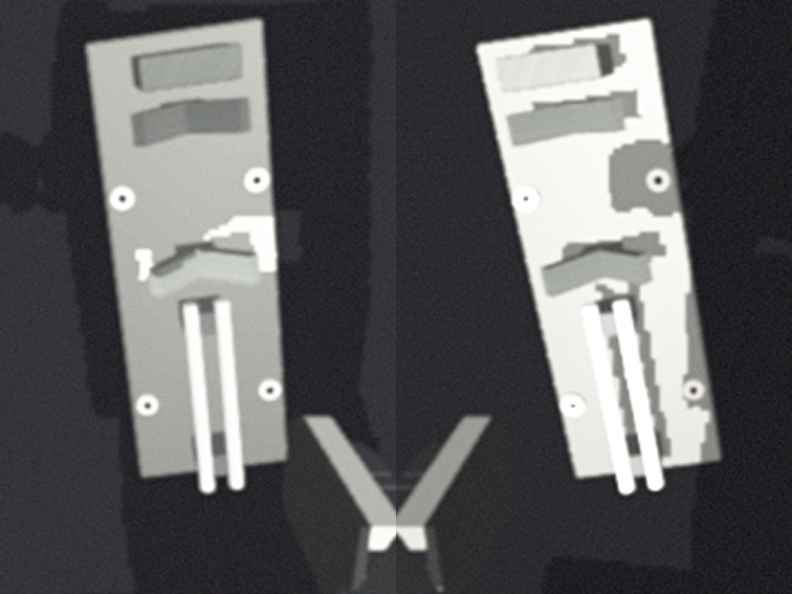

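View pics/tc.png

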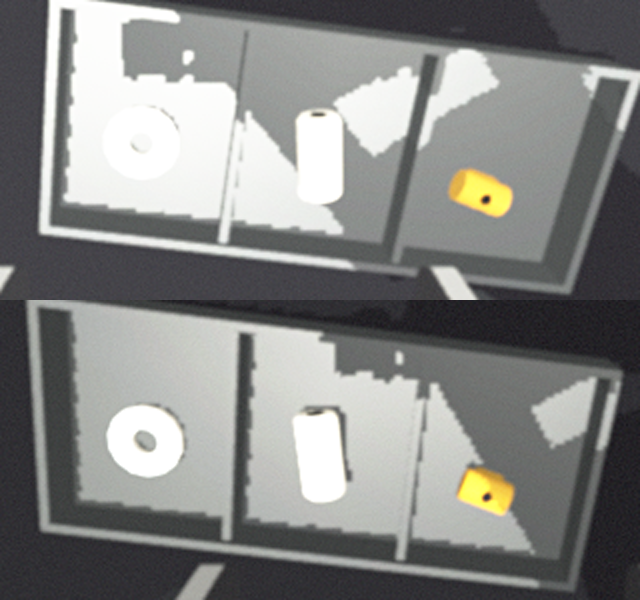

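```bash
cat > fit.py <<'E'
from h import *
from scipy.optimize import least_squares
def unc(f,pts,off,s,sub=(0,0)): return [(f,((a-sub[0])/s+off[0]-.25,(b-sub[1])/s+off[1]-.25)) for a,b in pts]
def platefit(name,obs,model,x0):
    obs=[o for o in obs]; model=np.array(model)
    def W(p): return model@R.from_euler('z',p[2]).as_matrix().T+[p[0],p[1],0]
    f=lambda p: np.concatenate([proj(o[0],w)-o[1] for o,w in zip(obs,W(p))])
    r=least_squares(f,x0,loss="soft_l1"); print(name,np.round(r.x,4),"px res",np.round(r.fun if 0 else f(r.x),1)); return r.x
def cylfit(name,views,x0,L,rad,bev=0):
    # views: (file, midline pts [(u,v)], vtop, vbot, width)
    t=np.linspace(0,2*np.pi,48)
    def rings(p):
        d=np.array([np.cos(p[3]),np.sin(p[3]),0]);e=np.array([-d[1],d[0],0]);o=np.array(p[:3]);k=np.array([0,0,1.])
        out=[]
        for s in(-1,1):
            c=[]
            for xx,rr in((L/2,rad-bev),(L/2-bev,rad)): c+= [o+s*xx*d+rr*(np.cos(a)*e+np.sin(a)*k) for a in t]
            out.append(c)
        return o,d,out
    def f(p):
        o,d,rg=rings(p);res=[]
        for fn,mid,vt,vb in views:
            P=np.array([proj(fn,q) for q in rg[0]+rg[1]]).astype(np.float32)
            h=cv2.convexHull(P)[:,0]; h=np.vstack([h,h[:1]])
            for l,r,v in mid:
                xs=[]
                for a,b in zip(h[:-1],h[1:]):
                    if (a[1]-v)*(b[1]-v)<=0 and a[1]!=b[1]: xs.append(a[0]+(b[0]-a[0])*(v-a[1])/(b[1]-a[1]))
                res+= [min(xs)-l,max(xs)-r] if xs else [20,20]
            res+=[h[:,1].min()-vt,h[:,1].max()-vb]
        return np.array(res)
    r=least_squares(f,x0,x_scale=[.01,.01,.01,.1],diff_step=1e-4); print(name,np.round(r.x,4),np.round(f(r.x),1)); return r.x
def cv(f,mid,vt,vb,off,s=2,dy=0):
    g=lambda u:u/s+off[0]-.25; h=lambda v:(v-dy)/s+off[1]-.25
    return (f,[(g(l),g(r),h(v)) for l,r,v in mid],h(vt),h(vb))
E
cat > go1.py <<'E'
from fit import *
o1=unc("j1",[(87,43),(262,18),(287,460),(141,478),(208,492),(237,489)],(284,66),2.2)
o2=unc("j2",[(477,44),(652,18),(720,460),(576,478),(627,492),(656,489)],(171,66),2.2,(396,0))
mod=[(.105,.035,.008),(.105,-.035,.008),(-.095,-.035,.008),(-.095,.035,.008),(-.09,.0065,.031),(-.09,-.0065,.031)]
for a,b in zip(o1,o2): x,e=tri([a,b]); print(np.round(x,4),np.round(e[0]*1e3,1))
for pts in(((190,305),(589,307)),((222,301),(621,302))):
    x,e=tri(unc("j1",[pts[0]],(284,66),2.2)+unc("j2",[pts[1]],(171,66),2.2,(396,0))); print("rodfar",np.round(x,4))
platefit("jig",o1+o2,mod+mod,[.56,-.02,0])
# rack
q=unc("r1",[(544,29),(38,213)],(213,127),2)+unc("r2",[(549,329),(523,544),(38,302)],(101,127),2,(0,300))
qm=[(.055,-.116,.008),(-.055,.116,.008),(.055,-.116,.008),(-.055,-.116,.008),(.055,.116,.008)]
platefit("rack",q,qm,[.488,-.25,0])
cylfit("cas",[cv("r1",[(456,527,110),(452,523,135),(433.5,498,230)],70,263,(213,127)),cv("r2",[(444,512,400),(443.5,509,435),(437,497.5,530)],373,562,(101,127),2,300)],[.486,-.336,.04,0],.08,.014)
cylfit("ins",[cv("t1",[(296,342,130),(298,343,185)],109,204,(207,122)),cv("t2",[(293.5,337,430),(303,345,480)],408,502,(102,123),2,300)],[.486,.27,.014,0],.04,.01,.002)
E
python3 go1.py
```

```text
[0.6597 0.0259 0.0064] 0.1
[ 0.6693 -0.0434  0.003 ] 0.1
[ 0.4714 -0.0703  0.0066] 0.0
[ 0.4615 -0.0012  0.0066] 0.0
[ 0.4696 -0.0288  0.0299] 0.0
[ 0.4708 -0.0418  0.0294] 0.0
rodfar [ 0.5575 -0.0166  0.0288]
rodfar [ 0.5592 -0.0297  0.0282]
jig [ 0.5605 -0.023   0.1358] px res [-0.1 -0.1  1.5 -0.3  0.5  0.9  0.1  0.6  0.1 -0.1  0.3 -0.3 -0.7 -0.3
 -0.4 -0.1  0.2  1.  -0.3  0.6 -0.3 -0.1 -0.3 -0.3]
rack [ 0.4916 -0.2482 -0.0618] px res [ 0.5 -0.   0.3  3.2 -0.1 -0.1  0.3  0.8 -2.  -2.6]
cas [ 0.4838 -0.3323  0.0385 -0.0672] [-0.7  0.2 -1.  -0.6 -0.8  1.2  0.   0.5  1.1  0.4 -0.   0.  -0.4  0.6
 -1.5  1.1]
ins [0.4845 0.2707 0.0156 0.089 ] [ 0.5 -0.6  1.1 -0.1  0.8 -0.7 -0.   0.2 -0.7 -0.3  0.6 -0.8]
```

All fits agree with the text: rod tops are at about 30 mm, the casing axis at 38.5 mm and the insert axis at 15.6 mm. The casing also lies within 3 mm of rack place y = -84. The bare casing is the rightmost lug in the crop (r1 (480,165)): it is grey, with one ring and no white collar. I'll pick it up now.

```bash
cat >> h.py <<'E'
def ori(yaw): return (R.from_euler('z',yaw)*R.from_matrix(np.diag([1,-1,-1.]))).as_rotvec()
JY=.1358; CY=-.0645; CAS=np.array([.4842,-.3322]); INS=np.array([.4845,.2707]); IY=.089
def jig(x,y=0):
    return np.array([.5605,-.023])+[np.cos(JY)*x-np.sin(JY)*y,np.sin(JY)*x+np.cos(JY)*y]
def go(xy,z,yaw,rate=None):
    p=[xy[0],xy[1],z]
    m.move_to(p,ori(yaw)) if rate is None else m.servo_line(p,ori(yaw),rate=rate)
def st(t=""): print(t,"t",round(m.get_time(),1),"p",np.round(m.get_position(),4),"F",np.round(m.get_contact_force(),1),"w",round(m.get_width(),4),"g",round(m.get_grip_force(),1))
E
python3 - <<'E'
from h import *
m.command_gripper(.042,30)
go(CAS,.14,CY); st()
go(CAS,.041,CY,.1); st("down")
m.command_gripper(0,40); st("grip")
go(CAS,.15,CY,.15); st("up");
E
```

```text
t 9.0 p [ 0.4832 -0.3319  0.139 ] F [ 0.7 -0.3 -0.2] w 0.0417 g 0.0
down t 10.1 p [ 0.4846 -0.3325  0.0416] F [ 0.5 -1.1  0.1] w 0.042 g 0.0
grip t 10.4 p [ 0.4846 -0.3314  0.0419] F [1.6 5.8 4.5] w 0.0271 g 39.0
up t 11.3 p [ 0.4836 -0.3319  0.1493] F [ 0.6 -1.1 -2.6] w 0.027 g 39.5
```

Run:
```python
from h import *
n=jig(.042)
go(n,.15,JY); st()
go(n,.06,JY,.12); go(n,.043,JY,.03); st("low")
if np.abs(m.get_contact_force()).max()<25:
    m.command_gripper(.044); st("open")
    go(n,.15,JY,.2)
# look from behind nest
go(jig(.02),.19,JY); snap("wrist","jp1"); go(jig(.0,.05),.19,JY); snap("wrist","jp2"); st()
for f in("jp1","jp2"):
    print([np.round(proj(f,np.append(jig(x),z)),0).tolist() for x,z in((.002,.054),(.042,.04),(.082,.054))])
a=[cv2.resize(load(f)[0][50:350,170:470,::-1],(400,400)) for f in("jp1","jp2")]
cv2.imwrite("pics/jp.png",np.hstack(a))
```

```text
t 12.6 p [ 0.6019 -0.0183  0.1497] F [ 0.2  0.1 -3.6] w 0.0273 g 39.5
low t 14.2 p [ 0.6018 -0.0171  0.0429] F [-0.6  2.5 -0.5] w 0.0269 g 39.7
open t 14.5 p [ 0.6024 -0.0174  0.0431] F [ 0.5  0.  -0.3] w 0.0439 g 0.0
 t 15.9 p [0.5535 0.0268 0.1888] F [ 0.3 -0.4 -0.3] w 0.0442 g 0.0
[[317.0, 209.0], [317.0, 157.0], [317.0, 108.0]]
[[381.0, 185.0], [381.0, 132.0], [388.0, 79.0]]
```

View pics/jp.png

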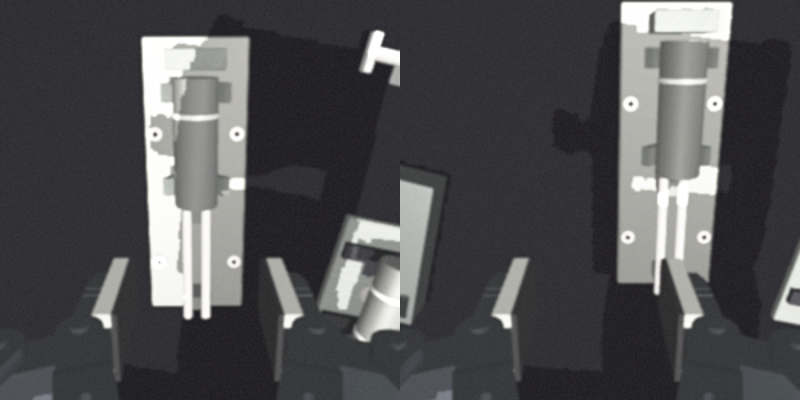

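The casing lies straight in both saddles. Its mouth is at crop (196,210), or image (317,207), against a predicted (317,209), and it faces the rods. Next is the insert.

Run:
```python
from h import *
go(INS,.13,IY); 
go(INS,.040,IY,.15); go(INS,.029,IY,.04); st("down")
m.command_gripper(0,20); st("grip")
go(INS,.04,IY,.05); st(); go(INS,.13,IY,.15); st("up")
```

```text
down t 18.1 p [0.4843 0.2707 0.0289] F [-1.7 -0.  -0.8] w 0.0441 g 0.0
grip t 18.4 p [0.4846 0.2708 0.0292] F [-1.4  0.3  1.5] w 0.0192 g 22.2
 t 18.8 p [0.4848 0.2709 0.0405] F [-0.6 -0.5 -0.6] w 0.0192 g 22.1
up t 19.5 p [0.484  0.2704 0.1294] F [-0.3 -0.8  0.3] w 0.019 g 22.1
```

Run:
```python
from h import *
q=jig(-.05)
go(q,.13,JY); go(q,.07,JY,.15); st()
z=.07
for z in np.arange(.062,.0539,-.001):
    go(q,z,JY,.03); F=m.get_contact_force()
    if F[2]>2.5: break
st("low")
m.command_gripper(.034); st("open")
go(q,.08,JY,.08); go(q,.15,JY,.2)
go(jig(-.02,.03),.19,JY); snap("wrist","ip1"); st()
for y in(0,):print([np.round(proj("ip1",np.append(jig(x),z)),0).tolist() for x,z in((-.07,.05),(-.05,.05),(-.03,.05),(.002,.054))])
crop("ip1","ip",200,50,520,250,2.4)
```

```text
t 21.2 p [ 0.5111 -0.0291  0.07  ] F [ 0.3 -0.5 -0.6] w 0.0188 g 22.1
low t 23.4 p [ 0.511  -0.0298  0.0556] F [-2.7  0.3  9.2] w 0.0187 g 22.9
open t 23.7 p [ 0.511  -0.0298  0.0549] F [ 0.2  0.5 -0.4] w 0.034 g 0.0
 t 25.1 p [0.5354 0.0042 0.1884] F [-0.1  0.5 -1. ] w 0.0341 g 0.0
[[352.0, 243.0], [353.0, 221.0], [354.0, 199.0], [356.0, 162.0]]
```

View pics/ip.png

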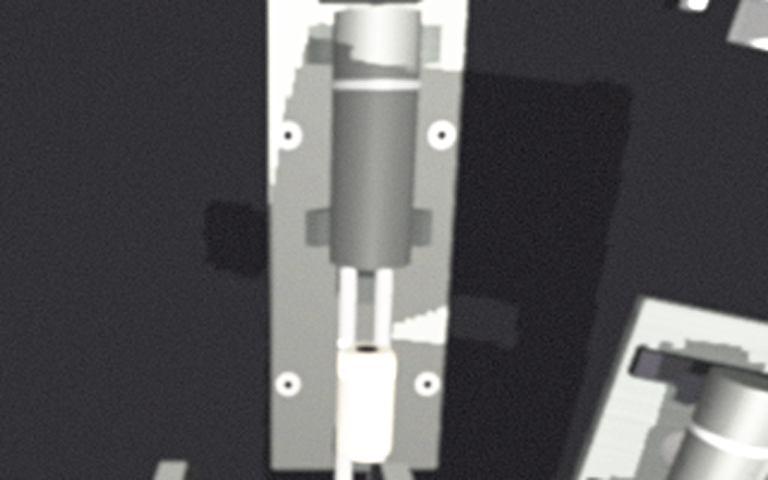

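The insert lies straight on both rods at crop (366,405), well clear of the mouth at (370,265). Now I'll push it.

Run:
```python
from h import *
d=np.array([np.cos(JY),np.sin(JY)])
def jx(): return (np.array(m.get_position()[:2])-[.5605,-.023])@d
Z=.0585
go(jig(-.1),.12,JY); m.command_gripper(0,20); go(jig(-.1),Z,JY,.15); st("behind")
F0=np.array(m.get_contact_force())[:2]@d
x=-.1; log=[]
while x<-.006:
    x+= .006 if x<-.026 else .001
    go(jig(x),Z,JY,.05 if x<-.026 else .02)
    f=-(np.array(m.get_contact_force())[:2]@d-F0); log.append((round(x,3),round(float(jx()),4),round(float(f),1)))
    if f>9: break
print(log[::1]); st("end")
```

```text
behind t 26.6 p [ 0.4615 -0.0365  0.0586] F [-0.2 -0.6 -0.3] w -0.0001 g 0.0
[(-0.094, -0.0928, 0.4), (-0.088, -0.0874, -0.4), (-0.082, -0.0816, -0.3), (-0.076, -0.0756, 0.4), (-0.07, -0.0695, -0.4), (-0.064, -0.0635, -0.3), (-0.058, -0.0575, -0.0), (-0.052, -0.0515, -0.3), (-0.046, -0.0455, 0.1), (-0.04, -0.0395, -0.2), (-0.034, -0.0336, 1.2), (-0.028, -0.0275, -0.4), (-0.022, -0.0219, -0.5), (-0.021, -0.021, 0.3), (-0.02, -0.0199, -0.1), (-0.019, -0.0189, -0.4), (-0.018, -0.0184, 1.3), (-0.017, -0.0172, 2.5), (-0.016, -0.0158, 1.2), (-0.015, -0.0148, 2.1), (-0.014, -0.0142, 1.8), (-0.013, -0.0141, 5.4), (-0.012, -0.014, 7.3), (-0.011, -0.0139, 9.7)]
end t 33.0 p [ 0.5467 -0.0246  0.0577] F [-9.7 -1.9  0.4] w 0.0001 g 4.8
```

Run:
```python
from h import *
go(jig(-.03),.0585,JY,.05); go(jig(-.03),.14,JY,.2)
go(jig(.0,.03),.19,JY); m.command_gripper(.044); snap("wrist","hp1"); st()
print([np.round((proj("hp1",np.append(jig(x),z))-[200,30])*2.4,0).tolist() for x,z in((-.004,.049),(.006,.054),(.086,.054))])
crop("hp1","hp",200,30,520,250,2.4)
```

```text
t 35.0 p [0.5563 0.0065 0.1898] F [0.7 0.5 0.2] w 0.0439 g 0.0
[[368.0, 386.0], [370.0, 362.0], [379.0, 107.0]]
```

View pics/hp.png

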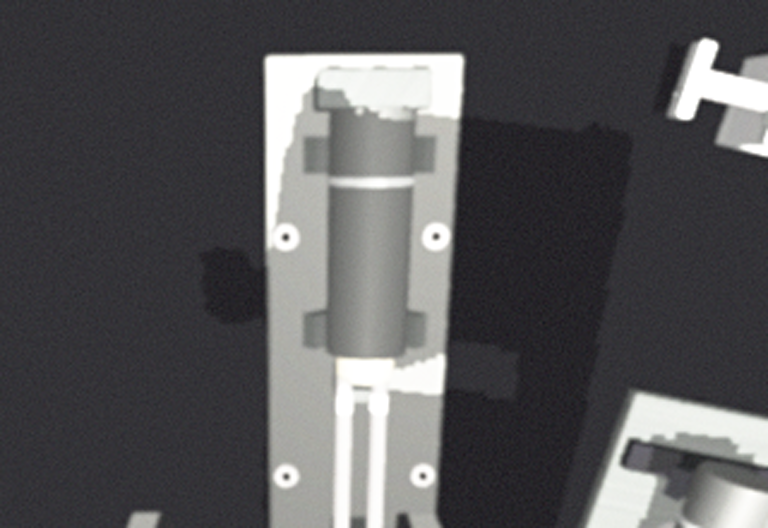

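The insert is fully home. The collar spans rows 358 to 385, about 10 mm, against predicted rows of 362 to 386, and the casing touches the stop. I'll grip the lug and carry it back gently.

Run:
```python
from h import *
n=jig(.046); B=[.4844,-.3318]
go(n,.13,JY); go(n,.042,JY,.12); m.command_gripper(0,40); st("grip")
go(n,.06,JY,.06); go(n,.14,JY,.12); st("up")
go(B,.14,CY,.12); st("over")
go(B,.06,CY,.1); go(B,.0432,CY,.025); st("low")
if np.abs(m.get_contact_force()).max()<25 and m.get_width()>.02:
    m.command_gripper(.041); st("open")
    go(B,.06,CY,.08); go(B,.15,CY,.2)
    go([.508,-.265],.19,0); snap("wrist","f1"); st()
    crop("f1","f",150,110,470,310,2.4)
```

```text
grip t 36.5 p [ 0.6066 -0.0157  0.0432] F [-1.2  6.1  3.6] w 0.0266 g 39.1
up t 37.8 p [ 0.6055 -0.0168  0.1394] F [-0.6  0.1 -3.1] w 0.0265 g 39.5
over t 40.8 p [ 0.4845 -0.3315  0.14  ] F [ 1.4  1.  -2.2] w 0.0268 g 39.5
low t 42.6 p [ 0.4842 -0.3316  0.0436] F [-2.9  1.4  6. ] w 0.0274 g 40.2
open t 42.9 p [ 0.4846 -0.3319  0.0432] F [ 0.1 -0.1 -0.4] w 0.041 g 0.0
 t 44.3 p [ 0.5073 -0.2645  0.1885] F [-0.1 -0.2  0. ] w 0.0411 g 0.0
```

View pics/f.png

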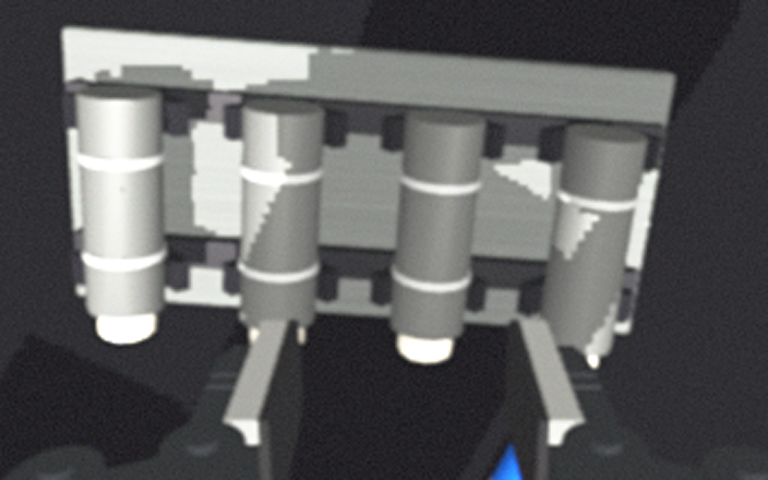

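The lug is back in its place, level with the others, and some of its collar shows at (593,358). The finger hides the rest, so I'll check the collar length by image code from a clear pose.

Run:
```python
from h import *
go([.50,-.30],.27,0); c=snap("wrist","g1"); im=c["image"]; st()
for k,y in enumerate((.084,.028,-.028,-.084)):
    a=-.0625; Rm=np.array([[np.cos(a),-np.sin(a)],[np.sin(a),np.cos(a)]])
    P=np.append(np.array([.4905,-.2482])+Rm@[-.045,y],.045); u,v=proj("g1",P).astype(int)
    w=im[v-14:v+15,u-14:u+15].min(2)
    mk=(w>225); ys,xs=np.nonzero(mk)
    print(k,(u,v),mk.sum(), (ys.min(),ys.max(),xs.min(),xs.max()) if mk.any() else None, w[:,14].tolist())
```

```text
t 44.8 p [ 0.4989 -0.3005  0.2687] F [ 0.3  0.9 -0.8] w 0.041 g 0.0
0 (np.int64(191), np.int64(206)) 224 (np.int64(0), np.int64(19), np.int64(6), np.int64(24)) [228, 229, 228, 228, 227, 229, 227, 226, 226, 235, 255, 255, 255, 255, 255, 255, 255, 255, 255, 255, 99, 36, 43, 40, 46, 45, 48, 47, 49]
1 (np.int64(241), np.int64(209)) 215 (np.int64(0), np.int64(20), np.int64(0), np.int64(24)) [228, 228, 227, 226, 227, 225, 225, 225, 225, 223, 230, 255, 255, 255, 255, 255, 255, 255, 255, 255, 255, 96, 40, 45, 50, 48, 42, 47, 48]
2 (np.int64(292), np.int64(212)) 113 (np.int64(12), np.int64(19), np.int64(6), np.int64(22)) [138, 136, 139, 138, 138, 139, 136, 136, 133, 129, 138, 184, 250, 255, 255, 255, 255, 255, 255, 236, 126, 43, 34, 28, 31, 33, 30, 27, 28]
3 (np.int64(342), np.int64(215)) 96 (np.int64(13), np.int64(20), np.int64(6), np.int64(21)) [136, 136, 135, 135, 138, 138, 141, 138, 136, 140, 139, 139, 142, 192, 252, 255, 255, 255, 255, 255, 243, 138, 50, 27, 32, 31, 39, 31, 34]
```

```bash
python3 -c "
from rig import manip as m
print(m.sign_off(), m.get_time())"
```

```text
the job is handed in; nothing more can be done
the job is handed in; nothing more can be done
```

The job is handed in after about 45 s of robot time: the nylon insert is fully home in the bare casing, and the finished lug is back in its own rack place, facing as before with its post down.

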